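# Bleed the air vessel through its lock-nut valve

### The arm

A 6-joint arm with a two-finger parallel gripper is mounted at the origin on a cart in front of the work surface, level with it; the furniture and walls round the work are solid. World frame = base frame: x ahead of the robot, y to its left, z up, the work surface at z = 0. Lengths are in mm, angles in degrees, forces in N, time in s.
With the tool pointing down it reaches from about 300 to 850 mm from the base axis. Payload 4.2 kg.
Tool frame: the origin (TCP) lies midway between the tips of the shut fingers; the grasp point (between the pads) lies 19 mm behind it (env.grasp_offset is the distance from the TCP to the grasp point, in mm); z points along the fingers, y is the line along which they close (so a half turn about z gives the same grasp; the last joint's range is limited). The gripper opens to 91 mm and grips with 3 to 60 N. Pads are 32 mm wide; open, the fingers measure 118 mm over their backs; the gripper's body (76 mm by 178 mm) begins 60 mm behind the grasp point.
Start: joints at [70.073, 18.312, 89.639, -0, 72.044, -1.146], TCP at [185.131, 544.401, 190.576] pointing down, gripper open.
Joint ranges: [-177.97, 177.97], [-48.28, 115.42], [12.27, 149.76], [-77.06, 257.06], [2.81, 150.46], [-146.56, 146.56]. Speed limits (degrees/s): [147.25, 147.25, 180, 180, 180, 180].

### API

Orientations are given as [roll, pitch, yaw] about the fixed x, y, z axes, in that order (R = Rz(yaw) Ry(pitch) Rx(roll)).
In Python, from workcell import env, optics gives the robot as it stands. The module is installed in compiled form; this text tells all that it offers.
- The arm moves only by the tool send_rows, never from a script. Its argument "targets" is a list that holds one entry, the list of rows, each a list of 7 numbers: the turn, a rotation vector about the world's x, y, z scaled (see below), then the shift along the world's x, y, z scaled (see below), then the closure, from -1 (fully open) to 1 (shut). In form: [[[rx, ry, rz, x, y, z, gripper], ...]]. A call has 1 to 12 rows; each row shifts and turns the commanded pose from where the row before left it; what a row does not reach is not made up. The controller multiplies each number of a shift by 0.2 m and each number of a turn by pi/2 rad. A row lasts 1/10 s, in which the tool goes at most 50 mm and 8.59 degrees, less where a joint would pass 70% of its speed; a pose out of reach is approached as far as the arm can. A call with a number of a shift or a turn outside -1 to 1 is refused whole. A call with a gripper value outside its range is refused whole. The fingers move at their own pace and stop on an object; "grip_force" is the grip in N (left out, the last holds). Time passes only in rows, so rows that do not move let the fingers close. It gives the time, the measured TCP pose, the force, the opening and the grip force at its end, in the units of the state.
- env.state(): the state, without advancing time (a new reading comes with each control period).
- optics.grab_frame(name): name is "scene" or "top" or "wrist"; returns (picture, depth): 420x560x3 uint8, red, green, blue; 420x560 float32, mm along the optical axis (not along the pixel's ray), 0 where there is no reading.
- optics.camera_info(name): a dict with "camera_matrix" (3x3 intrinsics, pixels), "R" (3x3) and "t" (3): a world point X has camera coordinates R X + t; the wrist camera has in their place "mount" (4x4, takes a point from camera to tool coordinates, whose origin is the TCP and whose axes are the flange's). Camera axes: x right, y down, z forward; pixel columns grow to the right and rows downward; lengths in mm; the calibration is good to about 2 mm. A picture is of the moment at which its call begins: read the wrist's pose just before it. camera_info takes no time and is no camera call.
- env.job_done(): hands the job in; it is judged then, once.
Trained networks look in the newest picture that a camera, given by its name, has taken for a name from the list of things; names that differ only in an ending like _2 or _b are one class to them, and where a whole thing is asked for, a point or a joint stands for the part that bears it (a point fixed in the world has none). Each returns a list of dicts, best first, with "conf" (0 to 1); they miss things now and then, are a little off and sometimes report something else, mostly with a low value. They report only what shows in the picture. A call takes as long as a camera call.
- optics.silhouettes(camera, name): "mask" (420x560 bool, what is visible of it) and "at" ([column, row] in pixels, amid what is visible of it).
- optics.place_of(camera, name): "at" ([column, row] in pixels: a listed point, or the origin of a listed thing).
The state is a dict: "time_s": time; "qpos": joint angles; "qvel": joint speeds; "effort": joint torques, N m; "ee_pos": TCP position; "ee_rot": TCP orientation; "force": force on the tool from outside, world axes, zero at the start; "torque": the same for the moment, N m; "gripper_width": finger opening in mm; "gripper_force": force on a finger pad.
Only numpy, scipy, OpenCV 4.12 (cv2) and the standard library are available. Lean on these libraries where they do the work, as an engineer would, in place of code of your own. Each camera call takes 0.05 s, during which the arm holds its last target. There are 200 camera calls.

### The job

Let the air out of the small vessel with the blue cylinder: unscrew the knurled lock nut on its upright valve all the way up to its stop, then press the freed valve tip in with the closed fingertips, firmly enough to open the valve but without forcing it deep, and hold it open steadily for about two seconds. Then let the tip spring back and leave the nut unscrewed; do not push any of the things standing around.

Things in the scene. Friction and masses are not known exactly. Their poses are not given: they have to be found in the camera images.
- vessel: Air vessel, fixed to the worktop: steel base plate 146 x 96 x 8 mm with an aluminium valve block (44 x 44 mm, top at 44 mm) and, on its +x side, a blue air cylinder 50 mm across lying along y (top at 60 mm). Only the valve is taller. Origin: on the valve's vertical axis, at worktop level; z up.
- valve_axis (a point): On the valve's axis, 44 mm above the worktop. The valve: steel stem 11 mm across, knurled brass lock nut on it (16 mm across, 10 mm tall), 6 mm steel pin through the nut, its flat end (the tip) on top. The stem's height varies unmeasured: underside of the nut, when fully down, 80 to 89 mm above the worktop; tip 19 mm higher. Pinch the nut with fingertips at 80 to 83 mm.
- lock_nut (a joint): Turn of the lock nut, rad: 0 = screwed down, grows unscrewing (counter-clockwise from above), 3.8 = at its stop. It rides on the pin, climbs 1.1 mm per rad (tip still 4.8 mm proud at the stop), is stiff (0.06 N m) and stays where left, so turn it in several regripped strokes. The tip can be pressed in only as far as the nut has climbed. Pushing the nut down pushes the pin in too.
- pin (a joint): How far the valve tip (with the nut on it) is pressed in, m: 0 = out (closed), grows downward. A stiff spring returns it: it starts to move at 3 N and takes 4 N more per mm. The valve is open from 2.0 mm (11 N on the tip) and is damaged beyond 3.6 mm (about 17.5 N): aim for 2.8 mm, 14 N.
- tip_rack: Bystander: clear pipette tip box with blue-white tips, 96x190x57 mm. Origin: centre of its underside, z up.
- wash_bottle: Bystander: clear wash bottle with a red spout, 73x96x188 mm. Origin: centre of its underside, z up.
- tool_beaker: Bystander: beaker with brushes and spatulas standing in it, 130x117x167 mm. Origin: centre of its underside, z up.
- tape: Bystander: roll of pale masking tape lying flat, 76 mm across, 18 mm high. Origin: centre of its underside, z up.
- timer: Bystander: white lab timer lying flat, 60x62x19 mm. Origin: centre of its underside, z up.
- rubber_block: Bystander: olive rubber eraser block, 22x50x18 mm. Origin: centre of its underside, z up.
- vial: Bystander: glass sample vial with a blue cap, 24 mm across, 52 mm high. Origin: centre of its underside, z up.

How it is judged (in metres and radians):
On the way, in this order (a step that is already met when the one before it is completed fails the run):
1. the lock nut is unscrewed (at least 3.4 of its 3.8 rad) (value of joint lock_nut above 3.4 rad), for 0.1 s.
2. the valve tip is held pressed in, at least 2.0 mm, for 1.5 s without a break (value of joint pin above 0.002 m), for 1.5 s.
At the end, for the whole second after the job is handed in: The lock nut is still unscrewed (at least 3.3 of its 3.8 rad) and the valve tip has sprung back out (within 0.5 mm of fully out) (value of joint lock_nut above 3.3 rad and value of joint pin below 0.0005 m); the robot touches nothing.
It fails at once if the valve tip is forced in beyond 3.6 mm (about 17.5 N) (value of joint pin above 0.0036 m).
It fails at once if one of the bystanders (tip rack, wash bottle, tool beaker, tape, timer, rubber block, vial) is shifted by more than 20 mm (distance of any of tip_rack, wash_bottle, tool_beaker, tape, timer, rubber_block, vial from where it was at the start of the episode above 0.02 m).
It also fails if it takes over 70 s, if anything falls off the work surface, if the arm or the gripper's body presses on something with over 40 N, if the wrist force passes 120 N, or if a joint passes its speed limit or range.

## Working session

There is one attempt and no reset: what is moved stays moved. The work goes in short steps, Python scripts to look and compute and a tool call to move; the robot and the scene stay as the last step left them, time stands still between calls to the robot, and variables do not carry over. Pictures are saved under pics/ and viewed, at most 10 in all, crops included, and the job is handed in when it is done.

Besides the shell and the picture viewer there is one more tool, called by a JSON object that holds its "fn" and its "kwargs". send_rows: Moves the arm, as the interface text tells. Its arguments: {"type":"object","properties":{"targets":{"type":"array"},"grip_force":{"type":"number"}},"required":["targets"]}

```bash
mkdir -p pics
cat > h.py <<'E'
import numpy as np,cv2
from workcell import env,optics
from scipy.spatial.transform import Rotation as Ro
def cam(n):
    c=optics.camera_info(n);K=np.array(c["camera_matrix"])
    if n!="wrist":
        R=np.array(c["R"]);t=np.array(c["t"]);return K,R.T,-R.T@t
    s=env.state();M=np.array(c["mount"]);
    Rt=Ro.from_euler('xyz',s["ee_rot"],degrees=True).as_matrix()
    return K,Rt@M[:3,:3],Rt@M[:3,3]+np.array(s["ee_pos"])
def ray_z(C,px,z):
    K,R,o=C;d=R@np.linalg.inv(K)@np.array([px[0],px[1],1]);return o+d*(z-o[2])/d[2]
def pt(C,px,dep):
    K,R,o=C;return o+R@np.linalg.inv(K)@np.array([px[0],px[1],1])*dep
def cloud(C,dep):
    K,R,o=C;v,u=np.mgrid[:dep.shape[0],:dep.shape[1]]
    p=np.stack([u,v,np.ones_like(u)],-1)@np.linalg.inv(K).T*dep[...,None];return p@R.T+o
E
python3 - <<'E'
from h import *
np.set_printoptions(precision=1,suppress=True)
print(env.state(), env.grasp_offset)
ims=[]
for n in ["scene","top"]:
    C=cam(n);im,d=optics.grab_frame(n);ims.append(im);P=cloud(C,d)
    for o in ["vessel","valve_axis","lock_nut","tip_rack","wash_bottle","tool_beaker","tape","timer","rubber_block","vial"]:
        r=optics.place_of(n,o)
        if r: print(n,o,round(r[0]["conf"],2),np.round(r[0]["at"]),ray_z(C,r[0]["at"],44 if o=="valve_axis" else 0))
cv2.imwrite("pics/a.png",cv2.resize(np.hstack(ims)[...,::-1],(800,300)))
cv2.imwrite("pics/top.png",cv2.resize(ims[1][...,::-1],(800,600)))
E
```

```text
{'time_s': 0.0, 'qpos': array([70.1, 18.3, 89.7, -0. , 72. , -1.1]), 'qvel': array([-0.1,  0. ,  0. , -0. ,  0.1,  0. ]), 'effort': array([  0. , -41.2, -23.2,   0.1,   0. ,  -0. ]), 'ee_pos': array([185. , 543.9, 189.7]), 'ee_rot': array([-179.9,   -0. ,  161.2]), 'force': array([ 0.2,  0.8, -0.3]), 'torque': array([-0. ,  0. ,  0.1]), 'gripper_force': 0.0, 'gripper_width': 91.27707140224713} 18.8
scene vessel 0.62 [259. 237.] [536.7  71.3   0. ]
scene valve_axis 0.96 [257. 224.] [526.2  70.5  44. ]Traceback (most recent call last):
  File "<stdin>", line 8, in <module>
ValueError: it knows: rubber_block, tape, timer, tip_rack, tool_beaker, valve_axis, vessel, vial, wash_bottle
```

Run:
```python
from h import *
np.set_printoptions(precision=1,suppress=True)
ims=[]
for n in ["scene","top"]:
    C=cam(n);im,d=optics.grab_frame(n);ims.append(im);P=cloud(C,d)
    print(n,"cam",C[2])
    for o in ["vessel","valve_axis","tip_rack","wash_bottle","tool_beaker","tape","timer","rubber_block","vial"]:
        r=optics.place_of(n,o)
        if r: print(n,o,round(r[0]["conf"],2),np.round(r[0]["at"]),ray_z(C,r[0]["at"],44 if o=="valve_axis" else 0))
    r=optics.silhouettes(n,"vessel")
    if r:
        q=P[r[0]["mask"]&(d>0)]; print("vessel mask",np.percentile(q,[1,50,99],axis=0)); t=q[q[:,2]>75];print("valve pts",len(t),np.median(t,0) if len(t) else 0, q[:,2].max())
        c=q[(q[:,2]>5)&(q[:,2]<75)];print("mid",c.mean(0))
cv2.imwrite("pics/a.png",cv2.resize(np.vstack(ims)[...,::-1],(400,600)))
cv2.imwrite("pics/b.png",cv2.resize(np.hstack(ims)[...,::-1],(800,300)))
```

```text
scene cam [-616.2 -580.3  636. ]
scene vessel 0.6 [256. 239.] [522.5  72.6   0. ]
scene valve_axis 0.89 [258. 228.] [504.1  54.4  44. ]
scene tip_rack 0.97 [148. 217.] [504.4 429.8   0. ]
scene wash_bottle 0.58 [188. 204.] [642.2 387.6   0. ]
scene tool_beaker 0.89 [351. 260.] [ 531.  -197.5    0. ]
scene tape 0.95 [296. 280.] [ 373.8 -119.2    0. ]
scene timer 0.84 [380. 298.] [ 394.1 -316.     0. ]
scene rubber_block 0.67 [148. 245.] [355.  306.1   0. ]
scene vial 0.57 [272. 207.] [746. 140.   0.]
vessel mask [[477.2  19.    0. ]
 [533.2  69.3  28.1]
 [623.1 134.1  92.6]]
valve pts 45 [528.9  71.5  89.3] 101.2425006990918
mid [544.2  73.7  29. ]
top cam [ 476.9   70.1 1096.8]
top vessel 0.78 [269. 227.] [533.2  79.2   0. ]
top valve_axis 0.71 [268. 227.] [530.1  81.8  44. ]
top tip_rack 0.71 [138. 229.] [524.6 447.9   0. ]
top wash_bottle 0.98 [161. 188.] [640.3 386.5   0. ]
top tool_beaker 0.98 [364. 225.] [ 541.2 -189.9    0. ]
top tape 0.65 [342. 282.] [ 383.  -125.5    0. ]
top timer 0.57 [406. 278.] [ 393.  -303.8    0. ]
top rubber_block 0.47 [176. 282.] [377.9 335.9   0. ]
top vial 0.63 [252. 155.] [738.4 128.8   0. ]
vessel mask [[482.5  28.2   0.8]
 [556.7  89.   24.1]
 [634.  152.1  92.8]]
valve pts 33 [533.6  78.   92.9] 104.03823060997149
mid [557.2  88.9  29.7]
```

View pics/b.png

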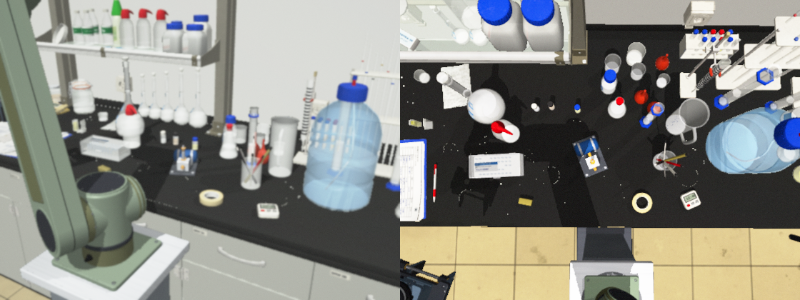

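{"fn": "send_rows", "kwargs": {"targets": [[[0,0,0,0.125,-0.19,0.02,-1],[0,0,0,0.125,-0.19,0.02,-1],[0,0,0,0.125,-0.19,0.02,-1],[0,0,0,0.125,-0.19,0.02,-1],[0,0,0,0.125,-0.19,0.02,-1],[0,0,0,0.125,-0.19,0.02,-1],[0,0,0,0.125,-0.19,0.02,-1],[0,0,0,0.125,-0.19,0.02,-1],[0,0,0,0.125,-0.19,0.02,-1],[0,0,0,0.125,-0.19,0.02,-1],[0,0,0,0.125,-0.19,0.02,-1],[0,0,0,0,0,0,-1]]]}}

```text
time_s: 2.45
ee_pos: [463.0, 122.4, 235.1]
ee_rot: [-180.0, 0.2, 160.9]
force: [-1.2, 0.9, -0.7]
gripper_width: 91.2
gripper_force: 0.0
```

Run:
```python
from h import *
np.set_printoptions(precision=1,suppress=True)
print(env.state())
C=cam("wrist");im,d=optics.grab_frame("wrist");P=cloud(C,d);print(C[2],C[1][:,2])
for o in ["vessel","valve_axis"]:
    r=optics.place_of("wrist",o)
    for q in r[:2]: print(o,q["conf"],q["at"],ray_z(C,q["at"],44 if o=="valve_axis" else 0))
m=(P[...,2]>80)&(P[...,2]<115)&(d>0)&(abs(P[...,0]-530)<35)&(abs(P[...,1]-76)<35)
q=P[m];print(len(q))
for z in range(80,115,3):
    k=q[(q[:,2]>=z)&(q[:,2]<z+3)]
    if len(k):print(z,len(k),k.mean(0),k.min(0),k.max(0))
cv2.imwrite("pics/w1.png",im[...,::-1])
```

```text
{'time_s': 2.45, 'qpos': array([ 13.5,   7.9,  97.1,  -0.1,  74.9, -57.3]), 'qvel': array([ 4.5, -0.9,  2.2,  3.9,  1. ,  3.3]), 'effort': array([ -1.9, -31.1, -24. ,  -0.4,  -0. ,  -0.3]), 'ee_pos': array([463. , 122.4, 235.1]), 'ee_rot': array([-180. ,    0.2,  160.9]), 'force': array([-1.2,  0.9, -0.7]), 'torque': array([0. , 0. , 0.1]), 'gripper_force': 0.0, 'gripper_width': 91.21537706057046}
[382.7 150.  428.7] [ 0.3 -0.1 -1. ]
vessel 0.7 [261.7, 234.2] [530.9  77.5   0. ]
valve_axis 0.91 [257.9, 247.2] [529.5  75.3  44. ]
229
83 7 [524.2  78.2  85.3] [523.   74.2  84.8] [527.5  82.9  85.8]
86 17 [525.5  78.5  87. ] [522.8  70.7  86.1] [530.6  84.2  88.4]
89 38 [527.3  76.8  90.7] [522.5  67.5  89.1] [537.5  84.3  92. ]
92 128 [529.8  76.5  93.3] [522.5  68.2  92.1] [538.6  84.4  95. ]
95 7 [529.8  77.6  96.7] [528.   75.4  95.6] [533.1  79.   97.8]
98 8 [529.7  76.9  99.2] [528.2  74.4  98.3] [533.   78.9 101. ]
101 24 [530.6  76.  102.1] [527.9  73.5 101.1] [532.8  78.4 103.7]
```

View pics/w1.png

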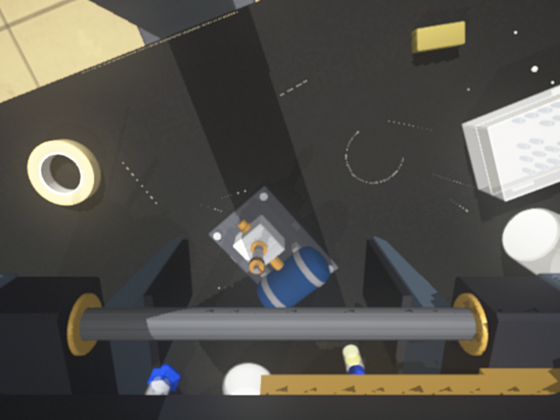

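{"fn": "send_rows", "kwargs": {"targets": [[[0,0,-0.09,0.028,-0.0192,-0.035,-1],[0,0,-0.09,0.028,-0.0192,-0.035,-1],[0,0,-0.09,0.028,-0.0192,-0.035,-1],[0,0,-0.09,0.028,-0.0192,-0.035,-1],[0,0,-0.09,0.028,-0.0192,-0.035,-1],[0,0,-0.09,0.028,-0.0192,-0.035,-1],[0,0,-0.09,0.028,-0.0192,-0.035,-1],[0,0,-0.09,0.028,-0.0192,-0.035,-1],[0,0,-0.09,0.028,-0.0192,-0.035,-1],[0,0,-0.09,0.028,-0.0192,-0.035,-1],[0,0,-0.09,0.028,-0.0192,-0.035,-1],[0,0,-0.09,0.028,-0.0192,-0.035,-1]]]}}

```text
time_s: 3.8
ee_pos: [526.7, 82.1, 150.2]
ee_rot: [-180.0, -0.0, 63.9]
force: [0.1, 0.3, 1.0]
gripper_width: 90.8
gripper_force: 0.0
```

{"fn": "send_rows", "kwargs": {"targets": [[[0,0,-0.09,0,0,0,-1],[0,0,-0.09,0,0,0,-1],[0,0,-0.09,0,0,0,-1],[0,0,-0.09,0,0,0,-1],[0,0,-0.09,0,0,0,-1],[0,0,-0.09,0,0,0,-1],[0,0,-0.09,0,0,0,-1],[0,0,-0.09,0,0,0,-1],[0,0,0,0,0,0,-1],[0,0,0,0,0,0,-1],[0,0,0,0,0,0,-1]]]}}

```text
time_s: 4.9
ee_pos: [527.0, 81.0, 150.6]
ee_rot: [180.0, 0.0, -0.6]
force: [0.3, 1.5, 0.3]
gripper_width: 91.2
gripper_force: 0.0
```

Run:
```python
from h import *
np.set_printoptions(precision=1,suppress=True)
print(env.state())
C=cam("wrist");im,d=optics.grab_frame("wrist");P=cloud(C,d)
for q in optics.place_of("wrist","valve_axis")[:1]: print(q["conf"],q["at"],ray_z(C,q["at"],44))
m=(P[...,2]>80)&(P[...,2]<115)&(d>0)&(abs(P[...,0]-530)<20)&(abs(P[...,1]-76)<20)
q=P[m];print(len(q))
for z in range(80,115,2):
    k=q[(q[:,2]>=z)&(q[:,2]<z+2)]
    if len(k):print(z,len(k),k.mean(0),k.min(0),k.max(0))
cv2.imwrite("pics/w2.png",im[...,::-1])
```

```text
{'time_s': 4.9, 'qpos': array([ 7.5, 16.3, 98.7, -0. , 65.1, 98.1]), 'qvel': array([-0.5,  0.1, -0.1, -0. ,  0.1,  0.5]), 'effort': array([  0.1, -38.1, -22. ,   0. ,  -0.1,  -0. ]), 'ee_pos': array([527. ,  81. , 150.6]), 'ee_rot': array([180. ,   0. ,  -0.6]), 'force': array([0.3, 1.5, 0.3]), 'torque': array([0. , 0.2, 0. ]), 'gripper_force': 0.0, 'gripper_width': 91.16728665361917}
0.88 [285.6, 194.2] [532.4  73.4  44. ]
430
82 2 [537.6  76.3  83.5] [537.2  74.8  83.2] [538.1  77.8  83.8]
84 10 [536.6  78.5  85.4] [532.1  73.3  84.6] [538.7  83.2  86. ]
86 12 [536.7  73.4  86.9] [533.2  67.3  86. ] [538.2  81.6  88. ]
88 18 [536.7  75.8  88.8] [531.9  68.2  88. ] [538.7  83.2  90. ]
90 43 [533.4  75.3  91.2] [522.   66.8  90. ] [538.7  83.2  92. ]
92 232 [530.9  75.1  93.2] [522.7  66.9  92. ] [538.4  83.1  94. ]
94 49 [532.3  75.1  94.5] [524.2  68.4  94. ] [538.   81.7  95.9]
96 5 [532.4  75.7  97. ] [530.5  73.6  96.4] [533.5  78.   97.3]
98 6 [532.8  75.1  99.1] [532.4  73.   98.3] [533.3  77.3 100. ]
100 20 [530.8  75.2 101.4] [527.8  72.3 100.3] [533.2  77.4 102. ]
102 31 [530.8  74.9 102.6] [528.3  72.4 102. ] [532.9  77.4 103.6]
104 2 [531.6  74.5 104.1] [531.2  73.1 104.1] [531.9  76.  104.2]
```

View pics/w2.png

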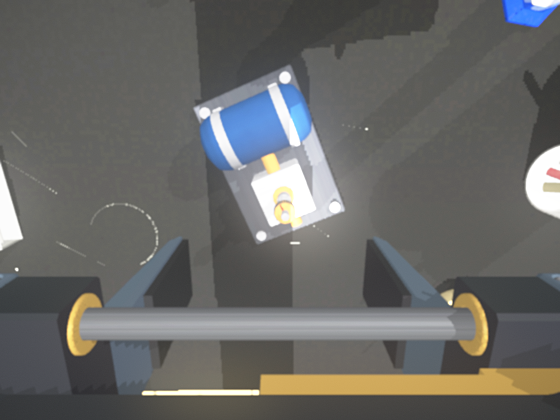

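{"fn": "send_rows", "kwargs": {"targets": [[[0,0,-0.09,0.0085,-0.0135,-0.05,-1],[0,0,-0.09,0.0085,-0.0135,-0.05,-1],[0,0,0,0,0,-0.06,-1],[0,0,0,0,0,-0.06,-1],[0,0,0,0,0,-0.06,-1],[0,0,0,0,0,-0.04,-1],[0,0,0,0,0,-0.025,-1],[0,0,0,0,0,0,-1],[0,0,0,0,0,0,-1],[0,0,0,0,0,0,-1]]], "grip_force": 12}}

```text
time_s: 6.0
ee_pos: [531.2, 75.0, 82.1]
ee_rot: [-180.0, -0.1, -17.0]
force: [-0.1, -0.9, -0.2]
gripper_width: 91.0
gripper_force: 0.0
```

{"fn": "send_rows", "kwargs": {"targets": [[[0,0,0,0,0,0,1],[0,0,0,0,0,0,1],[0,0,0,0,0,0,1],[0,0,0,0,0,0,1],[0,0,0,0,0,0,1],[0,0,0,0,0,0,1],[0,0,0,0,0,0,1],[0,0,0,0,0,0,1],[0,0,0,0,0,0,1],[0,0,0,0,0,0,1]]]}}

```text
time_s: 7.0
ee_pos: [530.7, 74.9, 81.6]
ee_rot: [180.0, 0.0, -17.0]
force: [-0.2, -0.7, -0.2]
gripper_width: 13.9
gripper_force: 0.0
```

{"fn": "send_rows", "kwargs": {"targets": [[[0,0,0,0,0,0,1],[0,0,0,0,0,0,1],[0,0,0,0,0,0,1],[0,0,0,0,0,0,1]]]}}

```text
time_s: 7.4
ee_pos: [530.7, 74.9, 81.6]
ee_rot: [180.0, -0.0, -17.0]
force: [-0.3, -0.5, 0.5]
gripper_width: 0.7
gripper_force: 0.0
```

```bash
python3 -c "
from h import *
print(env.state())"
```

```text
{'time_s': 7.4, 'qpos': array([ 6.80755267e+00,  2.02536563e+01,  1.03881971e+02, -5.19327442e-03,
        5.58650031e+01,  1.13793641e+02]), 'qvel': array([-0.05352995,  0.09039894,  0.06878316,  0.00356514,  0.00350869,
       -0.05768052]), 'effort': array([ 1.14860657e-03, -3.97260118e+01, -1.98801988e+01,  1.26247800e-03,
       -8.46606446e-02, -7.24033782e-06]), 'ee_pos': array([530.74024357,  74.91242231,  81.58710152]), 'ee_rot': array([ 1.79995812e+02, -1.15727136e-03, -1.69831744e+01]), 'force': array([-0.26653648, -0.50232693,  0.48685103]), 'torque': array([-0.0325584 ,  0.1992841 , -0.01283868]), 'gripper_force': 0.0, 'gripper_width': 0.6669097179592269}
```

Run:
```python
from h import *
im,d=optics.grab_frame("wrist");im2,_=optics.grab_frame("scene")
a=im2[170:290,180:340][...,::-1]
cv2.imwrite("pics/w3.png",np.hstack([cv2.resize(im[...,::-1],(400,300)),cv2.resize(a,(400,300))]))
```

```text
(no output)
```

View pics/w3.png

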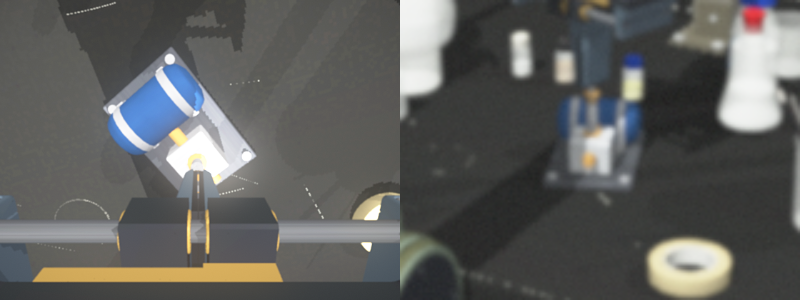

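Run:
```python
from h import *
np.set_printoptions(precision=1,suppress=True)
for n in ["wrist","scene","top"]:
    C=cam(n);im,d=optics.grab_frame(n);P=cloud(C,d);K,R,o=C
    tcp=np.array([530.7,74.9,81.6])
    for p in (tcp,np.array([530.5,75.6,93.])): c=K@R.T@(p-o);print(n,"px",c[:2]/c[2],c[2])
    m=(P[...,2]>70)&(P[...,2]<200)&(d>0)&(abs(P[...,0]-530)<45)&(abs(P[...,1]-76)<45)
    q=P[m]
    for z in range(70,200,6):
        k=q[(q[:,2]>=z)&(q[:,2]<z+6)]
        if len(k):print(z,len(k),k.mean(0),k.min(0),k.max(0))
    if n=="wrist":
        cv2.imwrite("pics/w4.png",cv2.resize(im[150:330,200:360][...,::-1],None,fx=3,fy=3))
```

```text
wrist px [276.4 248.5] 209.52951579864308
wrist px [275.2 257.2] 198.74829934520815
70 46 [535.1  73.   73.3] [532.3  69.5  70.4] [536.7  78.1  75.9]
76 17 [535.6  73.2  76.9] [533.5  70.5  76. ] [536.7  76.7  78.3]
82 16 [538.   72.8  85.6] [536.6  70.2  83.3] [539.3  75.4  87.7]
88 28 [534.6  73.   92.4] [521.8  71.6  88. ] [538.3  76.8  93.9]
94 10 [533.4  73.4  96.5] [532.6  72.4  94. ] [535.9  73.9  99.2]
100 41 [537.5  72.3 103.5] [527.7  64.5 100.1] [547.7  75.4 106. ]
106 132 [545.6  69.7 109.4] [543.2  61.4 106.1] [548.7  78.4 112. ]
112 170 [545.8  69.8 115.2] [542.8  60.7 112. ] [548.9  79.1 117.9]
118 216 [545.6  69.5 121. ] [541.8  60.1 118. ] [549.2  79.2 124. ]
124 232 [545.8  69.9 127.2] [541.9  59.6 124. ] [549.4  80.3 130. ]
130 280 [545.8  69.5 133.1] [542.3  59.1 130. ] [549.6  80.2 136. ]
136 334 [545.9  69.9 139.1] [542.1  58.7 136.1] [549.8  81.1 142. ]
142 387 [545.8  69.6 145. ] [542.2  58.1 142. ] [549.7  81.5 148. ]
148 186 [545.4  69.8 150.9] [543.1  58.6 148. ] [549.4  78.7 154. ]
154 344 [537.3  72.2 158.1] [513.2  65.  154.1] [548.1  82.1 160. ]
160 598
[... 1526 characters left out ...]
[540.1  89.  159.6]
160 35 [523.1  67.6 163.1] [509.3  54.9 160.3] [545.5  86.8 165.7]
166 33 [521.5  69.1 168.8] [505.2  55.4 166.2] [540.5  94.1 171.8]
172 20 [516.4  72.4 174.2] [509.9  54.6 172. ] [527.4  94.  177.4]
178 13 [510.   60.3 180.7] [506.   50.8 178.4] [522.   95.5 183.4]
184 31 [506.5  70.4 188.1] [488.   45.4 185.2] [532.5 107.8 190. ]
190 55 [500.2  72.1 193.3] [486.2  38.1 190.2] [530.7 121.  196. ]
196 44 [497.   71.4 198.3] [485.3  31.  196.2] [519.3 118.9 200. ]
top px [270.2 226.4] 1015.8216340557104
top px [269.9 226.2] 1004.449335953727
190 1 [490.9  72.3 192.7] [490.9  72.3 192.7] [490.9  72.3 192.7]
196 20 [492.4  46.9 198.5] [486.5  33.2 196.3] [497.9  60.8 199.7]
```

View pics/w4.png

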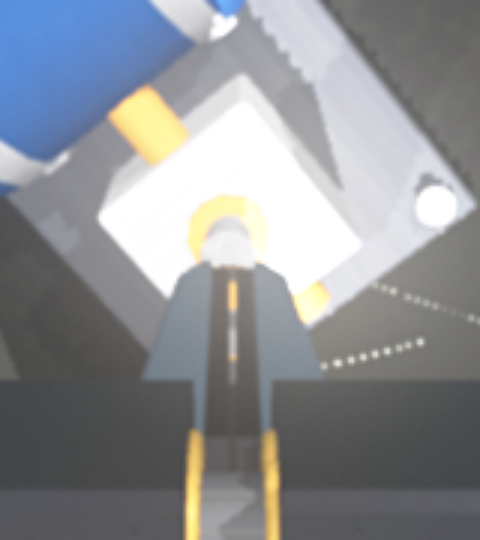

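{"fn": "send_rows", "kwargs": {"targets": [[[0,0,0,0,0,0,0],[0,0,0,0,0,0,0],[0,0,0,0,0,0,0],[0,0,0,0,0,0,0],[0,0,0,0,0,0,0],[0,0,0,0,0,0,0],[0,0,0,0,0,0,0]]]}}

```text
time_s: 8.35
ee_pos: [530.7, 74.9, 81.6]
ee_rot: [180.0, 0.0, -17.0]
force: [-0.4, -0.5, -0.5]
gripper_width: 45.3
gripper_force: 0.0
```

Run:
```python
from h import *
np.set_printoptions(precision=1,suppress=True)
s=env.state();print(s["ee_pos"],s["gripper_width"])
for n in ["wrist","scene"]:
    C=cam(n);im,d=optics.grab_frame(n);P=cloud(C,d)
    T=Ro.from_euler('xyz',s["ee_rot"],degrees=True).as_matrix()
    Q=(P-s["ee_pos"])@T
    m=(d>0)&(abs(Q[...,0])<30)&(abs(Q[...,1])<70)&(P[...,2]>65)
    q=Q[m]
    for z in range(-80,20,5):
        k=q[(q[:,2]>=z)&(q[:,2]<z+5)]
        if len(k):print(z,len(k),[ (a,len(k[(k[:,1]>=a)&(k[:,1]<a+10)])) for a in range(-70,70,10) if len(k[(k[:,1]>=a)&(k[:,1]<a+10)])])
```

```text
[530.7  74.9  81.6] 45.311887170034154
-80 1342 [(-40, 75), (-30, 595), (20, 571), (30, 101)]
-75 606 [(-40, 74), (-30, 225), (20, 214), (30, 93)]
-70 513 [(-40, 58), (-30, 200), (20, 184), (30, 71)]
-65 469 [(-40, 44), (-30, 192), (20, 168), (30, 65)]
-60 446 [(-40, 40), (-30, 188), (20, 162), (30, 56)]
-55 393 [(-40, 32), (-30, 159), (20, 159), (30, 43)]
-50 392 [(-40, 20), (-30, 181), (20, 157), (30, 34)]
-45 352 [(-40, 18), (-30, 152), (20, 154), (30, 28)]
-40 337 [(-40, 11), (-30, 162), (20, 139), (30, 25)]
-35 307 [(-40, 8), (-30, 147), (20, 135), (30, 17)]
-30 272 [(-40, 3), (-30, 133), (20, 129), (30, 7)]
-25 137 [(-30, 37), (-10, 29), (0, 31), (20, 40)]
-20 65 [(-10, 41), (0, 24)]
-15 503 [(-10, 257), (0, 246)]
-10 100 [(-10, 52), (0, 48)]
-5 40 [(-10, 20), (0, 20)]
0 17 [(-10, 8), (0, 9)]
5 57 [(-10, 31), (0, 26)]
10 49 [(-10, 25), (0, 24)]
15 6 [(-10, 4), (0, 2)]
-80 39 [(-40, 2), (-30, 20), (-20, 3), (20, 1), (30, 13)]
-75 44 [(-40, 1), (-30, 17), (-20, 2), (20, 2), (30, 21), (40, 1)]
-70 41 [(-40, 3), (-30, 16), (-20, 5), (20, 2), (30, 14), (40, 1)]
-65 45 [(-40, 3), (-30, 13), (-20, 5), (20, 2), (30, 21), (40, 1)]
-60 38 [(-30, 16), (-20, 3), (20, 1), (30, 18)]
-55 40 [(-40, 1), (-30, 15), (-20, 5), (20, 2), (30, 17)]
-50 45 [(-30, 21), (-20, 2), (20, 3), (30, 19)]
-45 39 [(-30, 16), (-20, 6), (20, 3), (30, 14)]
-40 42 [(-30, 19), (-20, 2), (20, 2), (30, 19)]
-35 42 [(-40, 1), (-30, 15), (-20, 4), (20, 2), (30, 20)]
-30 29 [(-40, 1), (-30, 16), (-20, 2), (20, 2), (30, 8)]
-25 21 [(-30, 10), (-10, 1), (20, 4), (30, 6)]
-20 4 [(-10, 2), (0, 2)]
-15 13 [(-10, 4), (0, 9)]
-10 9 [(-10, 1), (0, 6), (10, 2)]
-5 7 [(-10, 1), (0, 5), (10, 1)]
0 8 [(-10, 2), (0, 6)]
5 9 [(-10, 1), (0, 8)]
10 6 [(-10, 2), (0, 4)]
15 5 [(-10, 1), (0, 4)]
```

{"fn": "send_rows", "kwargs": {"targets": [[[0,0,0,0,0,-0.03,0],[0,0,0,0,0,-0.03,0],[0,0,0,0,0,-0.03,0],[0,0,0,0,0,-0.022,0],[0,0,0,0,0,0,0],[0,0,0,0,0,0,0],[0,0,0,0,0,0,1],[0,0,0,0,0,0,1],[0,0,0,0,0,0,1],[0,0,0,0,0,0,1],[0,0,0,0,0,0,1],[0,0,0,0,0,0,1]]], "grip_force": 12}}

```text
time_s: 9.65
ee_pos: [531.1, 75.6, 59.3]
ee_rot: [-179.9, -0.0, -17.0]
force: [0.7, 3.2, -0.4]
gripper_width: 15.0
gripper_force: 12.0
```

```bash
python3 -c "
from h import *
np.set_printoptions(precision=2,suppress=True)
print(env.state())"
```

```text
{'time_s': 9.65, 'qpos': array([  6.83,  21.69, 105.44,   0.07,  52.82, 113.79]), 'qvel': array([-0.07,  0.09, -0.02, -0.2 , -0.  ,  0.09]), 'effort': array([ -1.88, -40.13, -18.45,  -0.9 ,   0.22,   0.01]), 'ee_pos': array([531.08,  75.57,  59.34]), 'ee_rot': array([-179.93,   -0.03,  -17.  ]), 'force': array([ 0.71,  3.21, -0.45]), 'torque': array([0.6 , 0.05, 0.  ]), 'gripper_force': 11.999989030882716, 'gripper_width': 14.98668551531321}
```

{"fn": "send_rows", "kwargs": {"targets": [[[0,0,0,0.001,0.0035,0,1],[0,0,0,0,0,0,1],[0,0,0.04,0,0,0.0003,1],[0,0,0.08,0,0,0.0007,1],[0,0,0.08,0,0,0.0007,1],[0,0,0.08,0,0,0.0007,1],[0,0,0.08,0,0,0.0007,1],[0,0,0.08,0,0,0.0007,1]]], "grip_force": 30}}

```text
time_s: 10.45
ee_pos: [531.1, 75.2, 60.0]
ee_rot: [179.9, 0.0, 22.9]
force: [0.7, 0.7, 1.0]
gripper_width: 14.6
gripper_force: 30.0
```

```bash
python3 -c "
from h import *
np.set_printoptions(precision=2,suppress=True)
print(env.state())"
```

```text
{'time_s': 10.45, 'qpos': array([  6.86,  21.66, 105.37,  -0.06,  52.96,  73.98]), 'qvel': array([  0.02,  -0.08,   0.  ,  -0.17,   0.19, -71.28]), 'effort': array([ -0.02, -39.7 , -18.47,  -0.04,   0.1 ,   0.96]), 'ee_pos': array([531.06,  75.17,  59.99]), 'ee_rot': array([179.95,   0.  ,  22.92]), 'force': array([0.72, 0.66, 0.99]), 'torque': array([-0.05,  0.03, -0.03]), 'gripper_force': 30.001045167446136, 'gripper_width': 14.631224234340666}
```

{"fn": "send_rows", "kwargs": {"targets": [[[0,0,0.08,0,0,0.0007,1],[0,0,0.08,0,0,0.0007,1],[0,0,0.08,0,0,0.0007,1],[0,0,0.08,0,0,0.0007,1],[0,0,0.08,0,0,0.0007,1],[0,0,0.08,0,0,0.0007,1],[0,0,0.08,0,0,0.0007,1],[0,0,0.08,0,0,0.0007,1],[0,0,0.08,0,0,0.0007,1],[0,0,0.08,0,0,0.0007,1],[0,0,0.08,0,0,0.0007,1],[0,0,0.08,0,0,0.0007,1]]]}}

```text
time_s: 11.65
ee_pos: [532.0, 74.9, 61.8]
ee_rot: [179.9, 0.1, 109.3]
force: [2.5, -0.5, -0.1]
gripper_width: 14.3
gripper_force: 30.0
```

{"fn": "send_rows", "kwargs": {"targets": [[[0,0,0.08,0,0,0.0007,1],[0,0,0.08,0,0,0.0007,1],[0,0,0.08,0,0,0.0007,1],[0,0,0.08,0,0,0.0007,1],[0,0,0.08,0,0,0.0007,1],[0,0,0.08,0,0,0.0007,1],[0,0,0.08,0,0,0.0007,1],[0,0,0.08,0,0,0.0007,1],[0,0,0.08,0,0,0.0007,1],[0,0,0.08,0,0,0.0007,1]]]}}

```text
time_s: 12.65
ee_pos: [532.4, 75.5, 63.2]
ee_rot: [-180.0, 0.2, -178.7]
force: [2.2, 1.9, -0.2]
gripper_width: 15.1
gripper_force: 30.0
```

```bash
python3 -c "
from h import *
np.set_printoptions(precision=2,suppress=True)
print(env.state())"
```

```text
{'time_s': 12.65, 'qpos': array([  6.86,  21.47, 105.1 ,  -0.02,  53.25, -84.43]), 'qvel': array([  0.03,  -0.01,  -0.1 ,   0.03,   0.24, -71.28]), 'effort': array([ -0.44, -40.21, -17.55,  -0.36,   1.  ,   0.96]), 'ee_pos': array([532.39,  75.49,  63.24]), 'ee_rot': array([-180.  ,    0.17, -178.7 ]), 'force': array([ 2.2 ,  1.89, -0.23]), 'torque': array([ 0.27, -0.51, -0.08]), 'gripper_force': 30.000649094581604, 'gripper_width': 15.05798872045031}
```

{"fn": "send_rows", "kwargs": {"targets": [[[0,0,0.08,0,0,0.0007,1],[0,0,0.08,0,0,0.0007,1],[0,0,0.08,0,0,0.0006,1],[0,0,0.06,0,0,0,1]]]}}

```text
time_s: 13.05
ee_pos: [531.2, 75.2, 63.4]
ee_rot: [-180.0, 0.0, -151.8]
force: [-0.9, -0.2, -0.5]
gripper_width: 14.3
gripper_force: 30.0
```

```bash
python3 -c "
from h import *
np.set_printoptions(precision=2,suppress=True)
print(env.state())"
```

```text
{'time_s': 13.05, 'qpos': array([   6.85,   21.45,  105.12,   -0.03,   53.41, -111.35]), 'qvel': array([ -0.11,  -0.15,   0.62,  -0.55,   0.71, -52.56]), 'effort': array([  0.36, -39.94, -18.62,  -0.12,  -0.  ,   0.34]), 'ee_pos': array([531.2 ,  75.23,  63.35]), 'ee_rot': array([-179.97,    0.01, -151.78]), 'force': array([-0.86, -0.19, -0.5 ]), 'torque': array([-0.19,  0.26, -0.35]), 'gripper_force': 29.99980330467224, 'gripper_width': 14.311201859347603}
```

{"fn": "send_rows", "kwargs": {"targets": [[[0,0,0.06,0,0,0,1],[0,0,0,0,0,0,1]]]}}

```text
time_s: 13.25
ee_pos: [530.5, 74.7, 63.2]
ee_rot: [-180.0, -0.1, -146.6]
force: [-0.2, -1.3, 1.5]
gripper_width: 14.3
gripper_force: 30.0
```

```bash
python3 -c "
from h import *
np.set_printoptions(precision=2,suppress=True)
print(env.state())"
```

```text
{'time_s': 13.25, 'qpos': array([   6.83,   21.44,  105.16,   -0.09,   53.48, -116.52]), 'qvel': array([ 0.08,  0.11, -0.08,  0.05, -0.03,  3.58]), 'effort': array([  1.19, -39.54, -19.25,   0.33,  -0.19,  -0.61]), 'ee_pos': array([530.46,  74.71,  63.23]), 'ee_rot': array([-179.97,   -0.1 , -146.6 ]), 'force': array([-0.21, -1.31,  1.53]), 'torque': array([-0.35,  0.12, -0.23]), 'gripper_force': 29.99902456998825, 'gripper_width': 14.329116241321316}
```

{"fn": "send_rows", "kwargs": {"targets": [[[0,0,-0.02,0,0,0,1],[0,0,0,0,0,0,0],[0,0,0,0,0,0,0],[0,0,0,0,0,0,0],[0,0,0,0,0,0,0],[0,0,0,0,0,0.05,0],[0,0,0,0,0,0.1,0],[0,0,0,0,0,0.1,0],[0,0,0,0,0,0.05,0],[0,0,0,0,0,0,0],[0,0,0,0,0,0,0]]], "grip_force": 20}}

```text
time_s: 14.35
ee_pos: [530.6, 75.6, 123.2]
ee_rot: [180.0, -0.0, -148.4]
force: [-1.3, -1.1, -0.3]
gripper_width: 45.7
gripper_force: 0.0
```

Run:
```python
from h import *
np.set_printoptions(precision=1,suppress=True)
s=env.state();print(s)
C=cam("wrist");im,d=optics.grab_frame("wrist");P=cloud(C,d)
m=(P[...,2]>75)&(P[...,2]<112)&(d>0)&(abs(P[...,0]-531)<14)&(abs(P[...,1]-75)<14)
q=P[m]
for z in range(75,112,1):
    k=q[(q[:,2]>=z)&(q[:,2]<z+1)]
    if len(k):print(z,len(k),k.mean(0),k.min(0),k.max(0))
T=Ro.from_euler('xyz',s["ee_rot"],degrees=True).as_matrix()
Q=(P-s["ee_pos"])@T;g=Q[(d>0)&(abs(Q[...,0])<20)&(abs(Q[...,1])<34)&(abs(Q[...,1])>15)&(Q[...,2]>-60)&(Q[...,2]<0)]
print("finger end",g[:,2].max(),np.percentile(g[:,2],[95,99]))
print("hist", np.histogram(g[:,2],np.arange(-32,-14,1)))
```

```text
{'time_s': 14.35, 'qpos': array([   6.9,   17.9,  100.7,    0. ,   61.5, -114.7]), 'qvel': array([-0. ,  0.8,  0.9, -0. , -0. , -0. ]), 'effort': array([  0. , -39.6, -21.7,  -0.1,   0. ,  -0. ]), 'ee_pos': array([530.6,  75.6, 123.2]), 'ee_rot': array([ 180. ,   -0. , -148.4]), 'force': array([-1.3, -1.1, -0.3]), 'torque': array([0.1, 0.1, 0.1]), 'gripper_force': 0.0, 'gripper_width': 45.655123958575636}
75 5 [526.1  74.3  75.7] [524.9  70.   75. ] [528.7  78.1  76. ]
76 16 [526.8  73.   76.5] [524.3  69.9  76.2] [531.1  77.   76.9]
77 10 [526.3  73.3  77.6] [525.1  71.2  77.1] [528.1  78.7  78. ]
78 1 [525.3  75.5  78.2] [525.3  75.5  78.2] [525.3  75.5  78.2]
79 4 [526.4  73.6  79.4] [525.3  70.9  79. ] [528.7  75.7  79.7]
80 2 [526.7  71.8  80.6] [526.5  71.5  80.4] [526.9  72.   80.8]
87 1 [522.5  75.2  87.9] [522.5  75.2  87.9] [522.5  75.2  87.9]
88 6 [526.6  71.   88.5] [524.5  67.8  88.1] [528.5  81.2  88.9]
89 13 [524.6  73.3  89.4] [522.4  67.8  89. ] [532.4  79.7  89.9]
90 8 [524.8  71.9  90.6] [522.5  67.4  90.2] [530.5  78.5  90.9]
91 9 [525.3  72.1  91.6] [522.7  67.6 
[... 351 characters left out ...]
97. ]
97 183 [530.1  75.2  97.5] [522.6  67.9  97. ] [538.5  83.4  98. ]
98 71 [529.8  75.4  98.4] [522.9  68.6  98. ] [537.1  82.1  98.9]
99 9 [529.   75.1  99.3] [524.5  69.1  99. ] [536.   81.1  99.8]
100 8 [528.9  75.  100.5] [527.7  72.9 100. ] [532.3  77.1 100.9]
101 24 [530.9  75.8 101.6] [528.  73. 101.] [532.9  78.7 102. ]
102 27 [530.1  75.7 102.4] [527.9  73.4 102. ] [533.1  78.3 103. ]
103 6 [530.5  75.1 103.2] [528.5  74.2 103. ] [532.3  76.  103.4]
finger end -22.108888353434878 [-26.  -23.6]
hist (array([66, 67, 61, 49, 55, 51, 50, 36, 34, 12,  0,  0,  0,  0,  0,  0,  0]), array([-32, -31, -30, -29, -28, -27, -26, -25, -24, -23, -22, -21, -20,
       -19, -18, -17, -16, -15]))
```

{"fn": "send_rows", "kwargs": {"targets": [[[0,0,0,0,0,-0.04,1],[0,0,0,0,0,-0.04,1],[0,0,0,0,0,-0.04,1],[0,0,0,0,0,-0.03,1],[0,0,0,0,0,0,1],[0,0,0,0,0,0,1],[0,0,0,0,0,0,1],[0,0,0,0,0,0,1]]]}}

```text
time_s: 15.2
ee_pos: [531.2, 75.7, 93.8]
ee_rot: [-180.0, 0.0, -148.4]
force: [-0.0, -0.3, -0.1]
gripper_width: 0.2
gripper_force: 0.0
```

{"fn": "send_rows", "kwargs": {"targets": [[[0,0,0,0,0,-0.02,1],[0,0,0,0,0,-0.02,1],[0,0,0,0,0,0,1],[0,0,0,0,0,0,1]]]}}

```text
time_s: 15.6
ee_pos: [530.8, 75.6, 85.2]
ee_rot: [180.0, -0.0, -148.4]
force: [0.4, -0.0, 0.8]
gripper_width: 0.9
gripper_force: 0.0
```

{"fn": "send_rows", "kwargs": {"targets": [[[0,0,0,0,0,-0.005,1],[0,0,0,0,0,-0.005,1],[0,0,0,0,0,0,1],[0,0,0,0,0,0,1]]]}}

```text
time_s: 16.0
ee_pos: [531.0, 75.6, 83.5]
ee_rot: [180.0, 0.0, -148.4]
force: [0.7, -0.3, -0.4]
gripper_width: 0.4
gripper_force: 0.0
```

{"fn": "send_rows", "kwargs": {"targets": [[[0,0,0,0,0,-0.005,1],[0,0,0,0,0,-0.005,1],[0,0,0,0,0,0,1],[0,0,0,0,0,0,1]]]}}

```text
time_s: 16.4
ee_pos: [530.9, 75.6, 81.4]
ee_rot: [180.0, -0.0, -148.4]
force: [0.1, -0.3, -0.4]
gripper_width: 0.6
gripper_force: 0.0
```

{"fn": "send_rows", "kwargs": {"targets": [[[0,0,0,0,0,-0.005,1],[0,0,0,0,0,0,1],[0,0,0,0,0,0,1]]]}}

```text
time_s: 16.7
ee_pos: [530.9, 75.6, 80.4]
ee_rot: [180.0, -0.0, -148.4]
force: [-0.7, -0.2, 0.6]
gripper_width: 0.6
gripper_force: 0.0
```

{"fn": "send_rows", "kwargs": {"targets": [[[0,0,0,0,0,-0.005,1],[0,0,0,0,0,0,1],[0,0,0,0,0,0,1]]]}}

```text
time_s: 17.0
ee_pos: [530.9, 75.6, 79.4]
ee_rot: [180.0, -0.0, -148.4]
force: [-0.5, -0.8, -0.2]
gripper_width: 0.2
gripper_force: 0.0
```

{"fn": "send_rows", "kwargs": {"targets": [[[0,0,0,0,0,-0.0025,1],[0,0,0,0,0,0,1],[0,0,0,0,0,0,1]]]}}

```text
time_s: 17.3
ee_pos: [531.0, 75.6, 79.2]
ee_rot: [-180.0, 0.0, -148.4]
force: [-0.6, 0.4, 3.0]
gripper_width: 0.6
gripper_force: 1.4
```

{"fn": "send_rows", "kwargs": {"targets": [[[0,0,0,0,0,-0.0025,1],[0,0,0,0,0,0,1],[0,0,0,0,0,0,1]]]}}

```text
time_s: 17.6
ee_pos: [531.0, 75.6, 78.6]
ee_rot: [-180.0, 0.0, -148.4]
force: [-0.2, 0.4, 5.1]
gripper_width: 0.4
gripper_force: 2.3
```

{"fn": "send_rows", "kwargs": {"targets": [[[0,0,0,0,0,-0.0025,1],[0,0,0,0,0,0,1],[0,0,0,0,0,0,1]]]}}

```text
time_s: 17.9
ee_pos: [531.0, 75.6, 78.2]
ee_rot: [-180.0, 0.0, -148.4]
force: [-1.9, 0.4, 5.7]
gripper_width: 0.1
gripper_force: 3.0
```

{"fn": "send_rows", "kwargs": {"targets": [[[0,0,0,0,0,-0.0025,1],[0,0,0,0,0,-0.0025,1],[0,0,0,0,0,0,1],[0,0,0,0,0,0,1]]]}}

```text
time_s: 18.3
ee_pos: [531.1, 75.7, 77.6]
ee_rot: [-180.0, 0.0, -148.4]
force: [-2.2, 0.4, 7.7]
gripper_width: 0.3
gripper_force: 4.1
```

{"fn": "send_rows", "kwargs": {"targets": [[[0,0,0,0,0,-0.0025,1],[0,0,0,0,0,0,1],[0,0,0,0,0,0,1]]]}}

```text
time_s: 18.6
ee_pos: [531.1, 75.6, 77.3]
ee_rot: [-180.0, 0.0, -148.4]
force: [-2.3, -0.2, 9.3]
gripper_width: 0.6
gripper_force: 4.6
```

{"fn": "send_rows", "kwargs": {"targets": [[[0,0,0,0,0,-0.0025,1],[0,0,0,0,0,-0.0025,1],[0,0,0,0,0,0,1],[0,0,0,0,0,0,1]]]}}

```text
time_s: 19.0
ee_pos: [531.2, 75.6, 76.7]
ee_rot: [-180.0, 0.1, -148.4]
force: [-2.4, -0.6, 12.2]
gripper_width: 0.0
gripper_force: 5.7
```

{"fn": "send_rows", "kwargs": {"targets": [[[0,0,0,0,0,-0.0025,1],[0,0,0,0,0,0,1],[0,0,0,0,0,0,1]]]}}

```text
time_s: 19.3
ee_pos: [531.2, 75.7, 76.3]
ee_rot: [-180.0, 0.1, -148.4]
force: [-4.2, 1.1, 11.9]
gripper_width: 0.5
gripper_force: 6.3
```

{"fn": "send_rows", "kwargs": {"targets": [[[0,0,0,0,0,-0.0015,1],[0,0,0,0,0,0,1],[0,0,0,0,0,0,1]]]}}

```text
time_s: 19.6
ee_pos: [531.2, 75.6, 76.2]
ee_rot: [-180.0, 0.1, -148.4]
force: [-3.1, -1.4, 13.8]
gripper_width: 0.7
gripper_force: 6.6
```

{"fn": "send_rows", "kwargs": {"targets": [[[0,0,0,0,0,0,1],[0,0,0,0,0,0,1]]]}}

```text
time_s: 19.8
ee_pos: [531.2, 75.7, 76.2]
ee_rot: [-180.0, 0.1, -148.4]
force: [-4.1, 0.1, 13.6]
gripper_width: 0.4
gripper_force: 6.6
```

{"fn": "send_rows", "kwargs": {"targets": [[[0,0,0,0,0,0,1],[0,0,0,0,0,0,1]]]}}

```text
time_s: 20.0
ee_pos: [531.2, 75.7, 76.2]
ee_rot: [-180.0, 0.1, -148.4]
force: [-4.2, -0.5, 13.4]
gripper_width: 0.4
gripper_force: 6.6
```

{"fn": "send_rows", "kwargs": {"targets": [[[0,0,0,0,0,0,1],[0,0,0,0,0,0,1]]]}}

```text
time_s: 20.2
ee_pos: [531.2, 75.7, 76.2]
ee_rot: [-180.0, 0.1, -148.4]
force: [-3.7, -0.5, 12.6]
gripper_width: 0.8
gripper_force: 6.6
```

{"fn": "send_rows", "kwargs": {"targets": [[[0,0,0,0,0,0,1],[0,0,0,0,0,0,1],[0,0,0,0,0,0,1],[0,0,0,0,0,0,1],[0,0,0,0,0,0,1],[0,0,0,0,0,0,1],[0,0,0,0,0,0,1],[0,0,0,0,0,0,1],[0,0,0,0,0,0,1],[0,0,0,0,0,0,1],[0,0,0,0,0,0,1],[0,0,0,0,0,0,1]]]}}

```text
time_s: 21.4
ee_pos: [531.2, 75.7, 76.2]
ee_rot: [-180.0, 0.1, -148.4]
force: [-3.3, -1.2, 12.7]
gripper_width: 0.6
gripper_force: 6.6
```

{"fn": "send_rows", "kwargs": {"targets": [[[0,0,0,0,0,0,1],[0,0,0,0,0,0,1],[0,0,0,0,0,0,1],[0,0,0,0,0,0,1],[0,0,0,0,0,0,1],[0,0,0,0,0,0,1],[0,0,0,0,0,0,1],[0,0,0,0,0,0,1]]]}}

```text
time_s: 22.2
ee_pos: [531.2, 75.6, 76.2]
ee_rot: [-180.0, 0.1, -148.4]
force: [-3.8, -0.6, 13.1]
gripper_width: 0.4
gripper_force: 6.5
```

{"fn": "send_rows", "kwargs": {"targets": [[[0,0,0,0,0,0.01,1],[0,0,0,0,0,0.03,1],[0,0,0,0,0,0.1,1],[0,0,0,0,0,0.1,1],[0,0,0,0,0,0.05,1],[0,0,0,0,0,0,1],[0,0,0,0,0,0,1],[0,0,0,0,0,0,1]]]}}

```text
time_s: 23.0
ee_pos: [530.2, 75.5, 131.4]
ee_rot: [179.9, -0.1, -148.4]
force: [-0.8, -0.1, 0.6]
gripper_width: 0.6
gripper_force: 0.0
```

Run:
```python
from h import *
np.set_printoptions(precision=1,suppress=True)
C=cam("wrist");im,d=optics.grab_frame("wrist");P=cloud(C,d)
q=P[(P[...,2]>93)&(P[...,2]<108)&(d>0)&(abs(P[...,0]-531)<12)&(abs(P[...,1]-75)<12)]
print(np.histogram(q[:,2],np.arange(93,109)))
```

```text
(array([ 12,  15,  30,  91, 155,  41,   7,  10,  30,  19,   4,   0,   0,
         0,   0]), array([ 93,  94,  95,  96,  97,  98,  99, 100, 101, 102, 103, 104, 105,
       106, 107, 108]))
```

Nut still up (97.4 mm) and the tip is back out (102 mm), so I'm handing in.

```bash
python3 -c "
from h import *
print(env.job_done())"
```

```text
the job is handed in; nothing more can be done
None
```

I handed the job in after about 23 s of robot time, but the hand-in returned no verdict. The nut is unscrewed to its stop, the tip was held in about 2.6 mm (13 N) for over 2 s and has sprung back, and the arm is clear; I did not re-check the bystanders, but the arm never went near them.

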